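# Free the rusted bolt of a returned rental chest and scan its label

### The job

This rental chest came back with its slide bolt rusted: work the bolt free with short back-and-forth strokes of its knob until it runs, and draw it fully to the left so that the lid springs up by itself. Then pick up the hand scanner, point its window at the middle of the barcode label inside the lid, squarely and from about ten centimetres away, hold it steady there for a second, and lay it back on its rubber mat, flat and let go. Leave the other things on the counter where they are.

Things in the scene. Friction and masses are not known exactly. Their poses are not given: they have to be found in the camera images.
- chest: Blue steel tool chest, fixed, 220 (x) x 300 (y) x 130 mm high, origin at the centre of its underside. Its front faces -x, towards the robot; its y points left seen from the robot. A step in front (x -190 to -110 mm, 300 mm wide, top 90 mm up) carries the bolt. The closed lid's top is 144 mm up.
- bolt (a joint): Rusty brown slide bolt on the step; metres along the chest's +y, 0 = fully home (right), 0.080 = fully drawn (left); starts at about 0.012. It slides stiffly (5 to 15 N) and jams at 0.022 to 0.030, however hard it is pulled. Push it back right until it jams again, at about 0.002 (at least to 0.005), pull again, and so on: after 2 or 3 such full strokes out and back it runs. 25 N is enough.
- bolt_end (a point): Centre of the bolt's right-hand end. The bolt is a round bar 14 mm thick along the chest's y, 18 mm above the step. This end sits in the loop of the lid's hasp and so locks the lid; it leaves the loop when the bolt is at 0.062.
- knob (a point): The bolt's upright knob, moving with it: a round post 17 mm thick with a domed top. The point lies on its axis, 63 mm above the step, 153 mm above the counter, 21 mm below the very top. On the chest (x, y): (-150, 45 mm + bolt value). The bolt's brackets, 29 mm high above the step, stand to its right, the nearer 20 mm away when the bolt is home; its left is free.
- lid (a joint): The chest's lid, hinged along its far (+x) top edge, radians, 0 = closed, 2.0 = fully open (115 degrees, leaning back). Spring struts raise it by themselves within about 3 s once the bolt's end has left the hasp loop, and keep it open.
- label (a point): White barcode label, 110 x 160 mm, on the middle of the lid's inside; the point is its centre, its z axis points out of the printed face. With the lid open that face looks at the robot and 25 degrees upward, centre about 243 mm above the counter and 160 mm behind the chest's centre (+x of the chest).
- scanner_mid (a point): Hand scanner, a yellow and black bar 148 (x) x 40 (y) x 34 mm high, about 200 g, loose, lying flat on the mat; the point is its centre. Its red window is at the +x end, 74 mm from the centre, and looks along +x. It may be gripped across its width (y).
- scan_point (a point): The scanner's reading point, 100 mm straight ahead of its window (175 mm from the scanner's centre along its x). The label is read when this point lies on its middle.
- scanner: The scanner again, origin at the centre of its underside; its x points out of the window.
- mat: Black rubber mat with orange edge lines, 240 (x) x 110 (y) x 4 mm thick, fixed, origin at the centre of its underside.
- screw_box: Small cardboard box, 90 x 60 x 50 mm, loose, origin under its centre. Leave alone.
- tape: Black and yellow tape measure, 70 x 35 x 62 mm, loose, origin under its centre. Leave alone.
- jar: Jar, 60 mm across, 80 mm high, loose, origin under its centre. Leave alone.
- wrench: Steel wrench lying on the counter to the left. Leave alone.
- screwdriver: Screwdriver lying on the counter to the left. Leave alone.
- mug: Blue mug, 80 mm across, 90 mm high, to the right. Leave alone.
- green_box: Flat green box, 140 x 100 x 45 mm, to the left. Leave alone.
There are look-alikes about, which are no part of the job. What is shaped like the scanner but green is not meant.

How it is judged:
By the outcome, as a careful person would: the job done as asked, in the order asked, and still so for the second after the job is handed in, with the robot touching nothing.
It also fails if it takes over 72 s, if anything falls off the work surface, if the arm or the gripper's body presses on something with over 40 N, if the wrist force passes 120 N, or if a joint passes its speed limit or range.

### The arm

A 7-joint arm with a two-finger parallel gripper is mounted at the origin on the work surface. World frame = base frame: x ahead of the robot, y to its left, z up, the work surface at z = 0. Lengths are in m, angles in rad, forces in N, time in s.
With the tool pointing down it reaches from about 0.4 to 0.85 m from the base axis. Payload 10.4 kg.
Tool frame: the origin (TCP) lies at the very end of the fingers, on their centre line; the grasp point (between the pads) lies 19 mm behind it; z points along the fingers, y is the direction in which the jaws open and shut (so a half turn about z gives the same grasp; the last joint's range is limited). The gripper opens to 85 mm and grips with 20 to 120 N. Pads are 22 mm wide; open, the fingers measure 114 mm over their backs; the gripper's body (76 mm by 85 mm) begins 54 mm behind the grasp point. The pads swing forward as they close: fully open they stand 13 mm farther back than shut.
Start: joints at [1.196, 0.332, -0.065, 1.46, 0.022, 1.35, -0.088], TCP at [0.215, -0.587, 0.231] pointing down, gripper open.
Joint ranges: [-2.6, 2.6], [-0.5, 2.12], [-1.47, 1.34], [0.16, 2.42], [-1.27, 4.41], [0.06, 2.06], [-2.6, 2.6]. Speed limits (rad/s): [2.22, 2.22, 2.79, 2.79, 3.14, 3.14, 3.14].

### API

Orientations are given as a unit quaternion [x, y, z, w].
In Python, from workcell import get_obs, camera, camera_info, hand_in gives the robot as it stands.
- The arm moves only by the tool move_arm, never from a script. Its argument "moves" is a list of rows, each a list of 3 entries, a list of its own where there are three numbers: the shift along the tool's x, y, z in units of 25 mm (1.0 is 25 mm), then the turn, a rotation vector about the tool's x, y, z in degrees, then the opening, from 0 (shut) to 1 (fully open). A call has 1 to 5 rows; each row shifts and turns the commanded pose from where the row before left it, along the tool's axes as they then stand; what a row does not reach is not made up. A row lasts 1/8 s, in which the tool goes at most 62.5 mm and 10.7 degrees, less where a joint would pass 70% of its speed; a pose out of reach is approached as far as the arm can. A call is refused whole if a number of a shift passes 1 or a number of a turn 10.7, either way. A call with a gripper value outside its range is refused whole. The fingers move at their own pace and stop on an object; "squeeze" is the grip in N (left out, the last holds). Time passes only in rows, so rows that do not move let the fingers close. It gives the time, the measured TCP pose, the force and the opening at its end, in the units of the state.
- get_obs(): the state, without advancing time (a new reading comes with each control period).
- camera(name): name is "side" or "top" or "wrist"; returns the picture (420x560x3 uint8, red, green, blue); there is no depth.
- camera_info(name): a dict with "fx", "fy", "cx", "cy" (pixels), "origin" and "rotation" of the camera in the world. Camera axes: x right, y down, z forward; pixel columns grow to the right and rows downward; lengths in m; the calibration is good to about 2 mm. A picture is of the moment at which its call begins: read the wrist's pose just before it. camera_info takes no time and is no camera call; for the wrist camera it gives the pose at the moment of the call.
- hand_in(): hands the job in, once; it reports no verdict.
The state is a dict: "clock": time; "joint_pos": joint angles; "joint_velocities": joint speeds; "tau": joint torques, N m; "position": TCP position; "ee_rot": TCP orientation; "ft_force": force on the tool from outside, world axes, zero at the start; "torque": the same for the moment, N m; "grip_width": opening from 0.0 (shut) to 1.0 (fully open).
Only numpy, scipy, OpenCV 4.12 (cv2) and the standard library are available. Lean on these libraries where they do the work, as an engineer would, in place of code of your own. Each camera call takes 0.05 s, during which the arm holds its last target. There are 200 camera calls.

## Working session

There is one attempt and no reset: what is moved stays moved. The work goes in short steps, Python scripts to look and compute and a tool call to move; the robot and the scene stay as the last step left them, time stands still between calls to the robot, and variables do not carry over. Pictures are saved under pics/ and viewed, about 8 in all and at most 12, crops included, and the job is handed in when it is done.

Besides the shell and the picture viewer there is one more tool, called after "Emit:" as name(argument=value, ...) on one line, values as JSON. move_arm: Moves the arm, as the interface text tells. Its arguments: {"type":"object","properties":{"moves":{"type":"array","items":{"type":"array"}},"squeeze":{"type":"number"}},"required":["moves"]}

```bash
ls; mkdir -p pics; python3 - <<'E'
from workcell import *
import cv2,numpy as np
for n in("top","side"):
    im=camera(n);cv2.imwrite(f"pics/{n}0.png",im[:,:,::-1]);i=camera_info(n);print(n,{k:np.round(v,4).tolist() for k,v in i.items()})
o=get_obs();print(o)
E
```

```text
pics
top {'fx': 480.3789, 'fy': 480.3789, 'cx': 276.6919, 'cy': 210.5532, 'origin': [0.2739, 0.0133, 1.5375], 'rotation': [0.7107, -0.7004, 0.0458, -0.0471]}
side {'fx': 538.9582, 'fy': 538.9582, 'cx': 281.2474, 'cy': 211.4193, 'origin': [-0.1679, 1.2876, 1.3405], 'rotation': [-0.2163, 0.8821, -0.4083, 0.0918]}
{'clock': 0.1, 'joint_pos': array([ 1.19641997,  0.33278342, -0.06469049,  1.46082491,  0.02161419,
        1.34990157, -0.08849377]), 'joint_velocities': array([-4.75100757e-05, -2.63897525e-03, -1.03943109e-03, -2.40854892e-03,
        1.40643433e-03, -3.77722883e-04, -3.50456931e-04]), 'tau': array([ 2.65656890e-03, -6.26746488e+01,  5.00444812e-02, -3.92432141e+01,
        1.63156504e-02,  6.94530216e-03, -1.24539653e-06]), 'position': array([ 0.21523117, -0.58642932,  0.23062672]), 'ee_rot': array([ 9.84569675e-01,  1.74991946e-01, -1.41925133e-04, -5.94008620e-04]), 'ft_force': array([-0.12249371, -0.54282149, -0.31489026]), 'torque': array([-0.01362055,  0.0233499 ,  0.0212119 ]), 'grip_width': 0.9984131515774074}
```

View pics/top0.png

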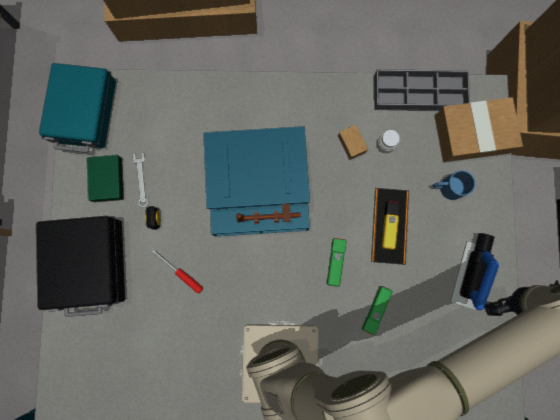

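View pics/side0.png

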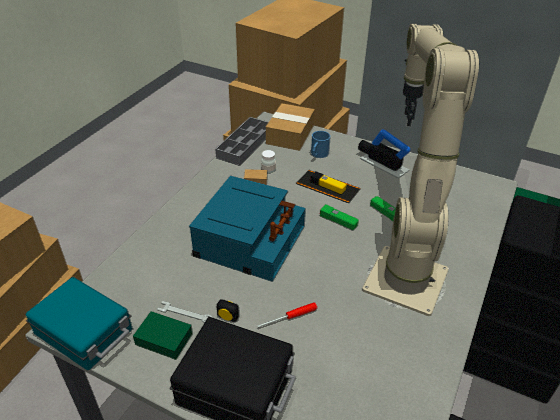

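```bash
cat > h.py <<'E'
from workcell import *
import cv2,numpy as np
from scipy.spatial.transform import Rotation as R
def px(n,u,v,z,i=None):
    i=i or camera_info(n);d=R.from_quat(i["rotation"]).apply([(u-i["cx"])/i["fx"],(v-i["cy"])/i["fy"],1]);o=np.array(i["origin"])
    return o+d*(z-o[2])/d[2]
def proj(n,p,i=None):
    i=i or camera_info(n);q=R.from_quat(i["rotation"]).inv().apply(np.asarray(p)-i["origin"])
    return np.array([i["fx"]*q[...,0]/q[...,2]+i["cx"],i["fy"]*q[...,1]/q[...,2]+i["cy"]]).T
E
python3 - <<'E'
from h import *
im=cv2.imread("pics/top0.png")
a=cv2.resize(im[120:245,195:315],None,fx=3.3,fy=3.3,interpolation=cv2.INTER_CUBIC)
b=cv2.resize(im[180:270,365:415],None,fx=4.58,fy=4.58,interpolation=cv2.INTER_CUBIC)
print(a.shape,b.shape)
cv2.imwrite("pics/c.png",np.hstack([a,b[:a.shape[0]],]))
for n,u,v,z in[("knobtop",240,217,.174),("lidBL",204,129,.144),("lidBR",305,127,.144),("lidFL",207,208,.144),("lidFR",309,202,.144),("stepFL",214,235,.09),("stepFR",309,231,.09),("mat1",376,189,.004),("mat2",408,190,.004),("mat3",372,262,.004),("mat4",405,264,.004),("scTop",391,201,.038),("scBot",389,248,.038)]:print(n,px("top",u,v,z).round(3))
E
```

```text
(412, 396, 3) (412, 229, 3)
knobtop [0.434 0.122 0.174]
lidBL [0.701 0.238 0.144]
lidBR [ 0.712 -0.064  0.144]
lidFL [0.463 0.221 0.144]
lidFR [ 0.485 -0.077  0.144]
stepFL [0.388 0.206 0.09 ]
stepFR [ 0.405 -0.081  0.09 ]
mat1 [ 0.552 -0.303  0.004]
mat2 [ 0.55  -0.407  0.004]
mat3 [ 0.316 -0.287  0.004]
mat4 [ 0.312 -0.392  0.004]
scTop [ 0.508 -0.343  0.038]
scBot [ 0.36  -0.334  0.038]
```

View pics/c.png

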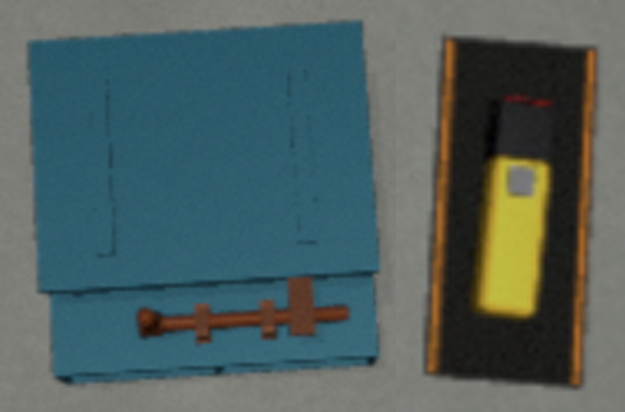

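Candidates: the yellow/black bar at (390,226), on the orange-edged mat with its red window at the +x end, versus the green look-alikes at (337,262) and (378,310). I choose the yellow one. The knob is the post at (240,217). I'm heading towards the bolt, with a glance at the scanner on the way.

Emit:
move_arm(moves=[[[1,-1,0],[0,0,0],1],[[1,-1,0],[0,0,0],1],[[1,-1,0],[0,0,0],1],[[1,-1,0],[0,0,0],1],[[1,-1,0],[0,0,0],1]])

```text
clock: 0.72
position: [0.2899, -0.4251, 0.231]
ee_rot: [0.985, 0.175, -0.0, -0.0]
ft_force: [-0.2, 1.1, 0.6]
grip_width: 0.997
```

Emit:
move_arm(moves=[[[1,-1,0],[0,0,0],1],[[1,-1,0],[0,0,0],1],[[1,-1,0],[0,0,0],1],[[0,0,0],[0,0,0],1]])

```text
clock: 1.23
position: [0.3354, -0.3278, 0.2313]
ee_rot: [0.984, 0.177, 0.0, -0.0]
ft_force: [0.0, -1.0, -0.3]
grip_width: 1.001
```

```bash
python3 - <<'E'
from h import *
i=camera_info("wrist");im=camera("wrist");cv2.imwrite("pics/w1.png",im[:,:,::-1])
print({k:np.round(v,4).tolist() for k,v in i.items()});o=get_obs();print(o["position"],o["ee_rot"],o["joint_pos"],o["clock"])
import json;json.dump({k:np.array(v).tolist() for k,v in i.items()},open("w1.json","w"))
E
```

```text
{'fx': 359.6259, 'fy': 359.6259, 'cx': 282.7204, 'cy': 211.7234, 'origin': [0.4157, -0.2969, 0.3748], 'rotation': [0.8096, -0.563, -0.094, 0.1369]}
[ 0.33451002 -0.32934827  0.23126035] [ 9.84390448e-01  1.75998355e-01 -1.27312884e-04  9.16394659e-05] [ 9.48236860e-01  2.82166636e-03 -2.67093069e-01  1.84167211e+00
  1.09804206e-03  1.29722692e+00 -5.36108475e-01] 1.275
```

View pics/w1.png

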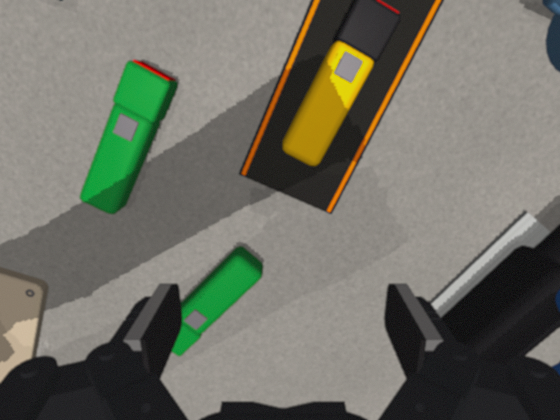

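```bash
python3 - <<'E'
from h import *
import json
i=json.load(open("w1.json"))
P=[px("wrist",u,v,.038,i)[:2] for u,v in[(337,42),(373,58),(284,150),(320,165)]]
f=(P[0]+P[1])/2;b=(P[2]+P[3])/2;d=(f-b)/np.linalg.norm(f-b)
print(P,np.linalg.norm(P[0]-P[1]),np.linalg.norm(P[2]-P[3]),np.degrees(np.arctan2(d[1],d[0])),"centre",b+.074*d)
d2=R.from_quat(get_obs()["ee_rot"]).as_matrix();print(d2.round(3))
E
```

```text
[array([ 0.46600953, -0.3282742 ]), array([ 0.4652858 , -0.36238423]), array([ 0.36416321, -0.31806591]), array([ 0.36273265, -0.3550498 ])] 0.03411770488185124 0.037011545140595827 -4.9054284634243395 centre [ 0.43717688 -0.34288569]
[[ 0.938  0.347 -0.   ]
 [ 0.347 -0.938 -0.   ]
 [-0.     0.    -1.   ]]
```

Emit:
move_arm(moves=[[[1,-1,0],[0,0,5.5],1],[[1,-1,0],[0,0,5.5],1],[[1,-1,0],[0,0,5.5],1],[[1,-1,0],[0,0,0],1],[[0.5,-1,0],[0,0,0],1]])

```text
clock: 1.9
position: [0.4224, -0.1865, 0.2311]
ee_rot: [1.0, 0.031, -0.0, -0.0]
ft_force: [-0.6, -0.4, -0.1]
grip_width: 1.002
```

Emit:
move_arm(moves=[[[0,-1,0],[0,0,0],1],[[0,-1,0],[0,0,0],1],[[0,-1,0],[0,0,0],1],[[0,-1,0],[0,0,0],1],[[0,-1,0],[0,0,0],1]])

```text
clock: 2.52
position: [0.4138, -0.0621, 0.2312]
ee_rot: [1.0, 0.031, -0.0, -0.0]
ft_force: [-0.7, 0.5, 0.0]
grip_width: 1.0
```

Emit:
move_arm(moves=[[[0,-1,0],[0,0,0],1],[[0,-1,0],[0,5,0],1],[[0,-1,0],[0,5,0],1],[[0,-1,0],[0,5,0],1],[[0,-1,0],[0,5,0],1]])

```text
clock: 3.15
position: [0.4062, 0.0627, 0.2316]
ee_rot: [0.984, 0.031, 0.175, -0.005]
ft_force: [-0.8, 0.5, 0.3]
grip_width: 1.001
```

Emit:
move_arm(moves=[[[0,-1,0],[0,5,0],1],[[0,-1,0],[0,0,0],1],[[0,-0.4,0],[0,0,0],1],[[0,0,0],[0,0,0],1],[[0,0,0],[0,0,0],1]])

```text
clock: 3.78
position: [0.4027, 0.1093, 0.2312]
ee_rot: [0.98, 0.029, 0.197, -0.003]
ft_force: [0.3, 0.2, -0.9]
grip_width: 0.999
```

```bash
python3 - <<'E'
from h import *
i=camera_info("wrist");im=camera("wrist");im=im[:,:,::-1].copy()
o=get_obs();print(o["position"],R.from_quat(o["ee_rot"]).as_matrix().round(3),o["joint_pos"].round(2))
for p in[(.434,.123,.174),(.434,.123,.153)]:
    q=proj("wrist",np.array(p),i);print(q);
T=R.from_quat(o["ee_rot"]).as_matrix();print("tcp px",proj("wrist",o["position"],i))
print("tool err units",(T.T@(np.array([.434,.123,.153])-o["position"])/.025).round(2))
cv2.imwrite("pics/w2.png",im)
import json;json.dump({k:np.array(v).tolist() for k,v in i.items()},open("w2.json","w"))
E
```

```text
[0.40268216 0.10937416 0.23117441] [[ 0.92   0.059  0.386]
 [ 0.056 -0.998  0.017]
 [ 0.387  0.006 -0.922]] [ 0.34 -0.49 -0.62  2.22 -0.23  0.94 -1.7 ]
[264.41509102 221.51821703]
[265.75083104 222.6549175 ]
tcp px [284.7057016 287.5014396]
tool err units [-0.03 -0.49  3.38]
```

View pics/w2.png

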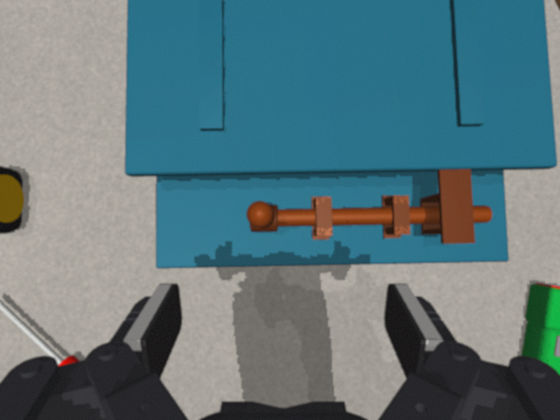

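Emit:
move_arm(moves=[[[0.1,-0.6,0],[0,0,0],1],[[0,0,1],[0,0,0],1],[[0,0,1],[0,0,0],1],[[0,0,0.7],[0,0,0],1],[[0,0,0],[0,0,0],1]])

```text
clock: 4.45
position: [0.4296, 0.1259, 0.1688]
ee_rot: [0.98, 0.03, 0.196, -0.003]
ft_force: [-0.4, 0.7, 0.7]
grip_width: 1.003
```

```bash
python3 - <<'E'
from h import *
import json
k=px("wrist",262,215,.165,json.load(open("w2.json")));k[2]=.153
o=get_obs();T=R.from_quat(o["ee_rot"]).as_matrix();print(k,T.round(3),o["joint_pos"].round(2))
print("tool err units",(T.T@(k-o["position"])/.025+[0,0,.76]).round(2))
E
```

```text
[0.43840532 0.1252174  0.153     ] [[ 0.921  0.059  0.384]
 [ 0.057 -0.998  0.018]
 [ 0.385  0.006 -0.923]] [ 0.4  -0.34 -0.77  2.25 -0.15  0.76 -1.81]
tool err units [0.08 0.05 1.48]
```

Emit:
move_arm(moves=[[[0.1,0,0.7],[0,0,0],1],[[0,0,0.75],[0,0,0],1],[[0,0,0],[0,0,0],0],[[0,0,0],[0,0,0],0],[[0,0,0],[0,0,0],0]], squeeze=60)

```text
clock: 5.08
position: [0.4465, 0.1278, 0.1384]
ee_rot: [0.98, 0.03, 0.198, -0.003]
ft_force: [-0.2, 0.5, -0.5]
grip_width: 0.378
```

Emit:
move_arm(moves=[[[0,0,0],[0,0,0],0],[[0,0,0],[0,0,0],0],[[0,0,0],[0,0,0],0]])

```text
clock: 5.45
position: [0.4465, 0.1276, 0.1383]
ee_rot: [0.98, 0.03, 0.198, -0.003]
ft_force: [-6.9, -2.1, 10.4]
grip_width: 0.181
```

Emit:
move_arm(moves=[[[0,-0.2,0],[0,0,0],0],[[0,-0.2,0],[0,0,0],0],[[0,0,0],[0,0,0],0]])

```text
clock: 5.82
position: [0.4457, 0.1371, 0.1382]
ee_rot: [0.98, 0.03, 0.198, -0.002]
ft_force: [-10.2, -5.6, 14.3]
grip_width: 0.18
```

Emit:
move_arm(moves=[[[0,-0.2,0],[0,0,0],0],[[0,0,0],[0,0,0],0]])

```text
clock: 6.08
position: [0.4456, 0.1388, 0.1381]
ee_rot: [0.98, 0.029, 0.197, -0.0]
ft_force: [-12.3, -21.9, 21.7]
grip_width: 0.178
```

Emit:
move_arm(moves=[[[0,0.3,0],[0,0,0],0],[[0,0.3,0],[0,0,0],0],[[0,0.3,0],[0,0,0],0],[[0,0,0],[0,0,0],0]])

```text
clock: 6.58
position: [0.4469, 0.1214, 0.1384]
ee_rot: [0.98, 0.031, 0.198, -0.004]
ft_force: [-4.9, 3.7, 5.0]
grip_width: 0.179
```

Emit:
move_arm(moves=[[[0,0.2,0],[0,0,0],0],[[0,0,0],[0,0,0],0]])

```text
clock: 6.82
position: [0.4472, 0.1177, 0.1384]
ee_rot: [0.98, 0.032, 0.198, -0.004]
ft_force: [-3.9, 9.2, 2.5]
grip_width: 0.178
```

Emit:
move_arm(moves=[[[0,0.2,0],[0,0,0],0],[[0,0,0],[0,0,0],0]])

```text
clock: 7.08
position: [0.4474, 0.1154, 0.1385]
ee_rot: [0.98, 0.033, 0.198, -0.006]
ft_force: [-2.5, 22.8, -0.8]
grip_width: 0.183
```

Emit:
move_arm(moves=[[[0,-0.4,0],[0,0,0],0],[[0,-0.3,0],[0,0,0],0],[[0,-0.3,0],[0,0,0],0],[[0,-0.2,0],[0,0,0],0],[[0,0,0],[0,0,0],0]])

```text
clock: 7.7
position: [0.4456, 0.1393, 0.1382]
ee_rot: [0.98, 0.03, 0.198, -0.002]
ft_force: [-11.2, -6.4, 17.0]
grip_width: 0.179
```

Emit:
move_arm(moves=[[[0,-0.2,0],[0,0,0],0],[[0,0,0],[0,0,0],0]])

```text
clock: 7.95
position: [0.4454, 0.1417, 0.1381]
ee_rot: [0.98, 0.029, 0.197, -0.0]
ft_force: [-14.1, -18.4, 22.2]
grip_width: 0.179
```

Emit:
move_arm(moves=[[[0,-0.15,0],[0,0,0],0],[[0,0,0],[0,0,0],0]])

```text
clock: 8.2
position: [0.4454, 0.1422, 0.1379]
ee_rot: [0.98, 0.027, 0.197, 0.001]
ft_force: [-14.9, -33.7, 28.7]
grip_width: 0.178
```

Emit:
move_arm(moves=[[[0,0.4,0],[0,0,0],0],[[0,0.4,0],[0,0,0],0],[[0,0.4,0],[0,0,0],0],[[0,0.2,0],[0,0,0],0],[[0,0,0],[0,0,0],0]])

```text
clock: 8.82
position: [0.4472, 0.1176, 0.1385]
ee_rot: [0.98, 0.032, 0.198, -0.005]
ft_force: [-3.5, 12.2, 3.0]
grip_width: 0.179
```

Jammed left on the second pull; finishing the return stroke, then pulling again.

Emit:
move_arm(moves=[[[0,0.2,0],[0,0,0],0],[[0,0.05,0],[0,0,0],0],[[0,0,0],[0,0,0],0]])

```text
clock: 9.2
position: [0.4474, 0.1151, 0.1386]
ee_rot: [0.98, 0.034, 0.198, -0.007]
ft_force: [-4.3, 34.3, -3.3]
grip_width: 0.176
```

Emit:
move_arm(moves=[[[0,-0.4,0],[0,0,0],0],[[0,-0.4,0],[0,0,0],0],[[0,-0.3,0],[0,0,0],0],[[0,-0.2,0],[0,0,0],0],[[0,0,0],[0,0,0],0]])

```text
clock: 9.82
position: [0.4456, 0.1393, 0.1382]
ee_rot: [0.98, 0.03, 0.198, -0.002]
ft_force: [-12.8, -5.6, 17.8]
grip_width: 0.178
```

Emit:
move_arm(moves=[[[0,-0.2,0],[0,0,0],0],[[0,0,0],[0,0,0],0]])

```text
clock: 10.07
position: [0.4453, 0.144, 0.1382]
ee_rot: [0.98, 0.03, 0.197, -0.002]
ft_force: [-14.3, -7.4, 19.9]
grip_width: 0.183
```

Emit:
move_arm(moves=[[[0,-0.2,-0.05],[0,0,0],0],[[0,-0.2,-0.05],[0,0,0],0],[[0,0,0],[0,0,0],0]])

```text
clock: 10.45
position: [0.4447, 0.1454, 0.1384]
ee_rot: [0.98, 0.025, 0.197, 0.002]
ft_force: [24.4, -37.5, -14.4]
grip_width: 0.178
```

Emit:
move_arm(moves=[[[0,0.4,0.05],[0,0,0],0],[[0,0.4,0],[0,0,0],0],[[0,0.4,0],[0,0,0],0],[[0,0.4,0],[0,0,0],0],[[0,0.1,0],[0,0,0],0]])

```text
clock: 11.08
position: [0.4469, 0.1177, 0.1388]
ee_rot: [0.98, 0.033, 0.199, -0.006]
ft_force: [16.6, 28.0, -26.5]
grip_width: 0.182
```

Emit:
move_arm(moves=[[[0,0.1,0],[0,0,0],0],[[0,0,0],[0,0,0],0]])

```text
clock: 11.32
position: [0.4471, 0.1156, 0.1388]
ee_rot: [0.98, 0.033, 0.199, -0.006]
ft_force: [17.3, 26.2, -25.1]
grip_width: 0.177
```

Emit:
move_arm(moves=[[[0,0.1,0.04],[0,0,0],0],[[0,0,0],[0,0,0],0]])

```text
clock: 11.58
position: [0.4473, 0.1151, 0.1387]
ee_rot: [0.98, 0.034, 0.198, -0.007]
ft_force: [-0.4, 33.6, -6.7]
grip_width: 0.176
```

Emit:
move_arm(moves=[[[0,-0.4,0],[0,0,0],0],[[0,-0.4,0],[0,0,0],0],[[0,-0.3,0],[0,0,0],0],[[0,-0.3,0],[0,0,0],0],[[0,0,0],[0,0,0],0]])

```text
clock: 12.2
position: [0.4453, 0.1423, 0.1383]
ee_rot: [0.98, 0.03, 0.198, -0.002]
ft_force: [-9.4, -3.1, 12.4]
grip_width: 0.178
```

Emit:
move_arm(moves=[[[0,-0.25,0],[0,0,0],0],[[0,0,0],[0,0,0],0]])

```text
clock: 12.45
position: [0.4449, 0.1483, 0.1383]
ee_rot: [0.98, 0.03, 0.197, -0.002]
ft_force: [-11.7, -4.3, 15.1]
grip_width: 0.173
```

Now past the jam range (value about 0.033): it runs. Drawing it on.

Emit:
move_arm(moves=[[[0,-0.3,0],[0,0,0],0],[[0,-0.3,0],[0,0,0],0],[[0,-0.3,-0.02],[0,0,0],0],[[0,-0.3,0],[0,0,0],0],[[0,0,0],[0,0,0],0]])

```text
clock: 13.08
position: [0.4425, 0.1787, 0.1383]
ee_rot: [0.98, 0.03, 0.197, -0.002]
ft_force: [-12.4, -2.8, 14.0]
grip_width: 0.179
```

Emit:
move_arm(moves=[[[0,-0.3,-0.02],[0,0,0],0],[[0,-0.25,0],[0,0,0],0],[[0,0,0],[0,0,0],0]])

```text
clock: 13.45
position: [0.4414, 0.1923, 0.1383]
ee_rot: [0.98, 0.03, 0.197, -0.002]
ft_force: [-8.5, -1.3, 8.7]
grip_width: 0.177
```

Emit:
move_arm(moves=[[[0,-0.2,0],[0,0,0],0],[[0,-0.1,0],[0,0,0],0],[[0,0,0],[0,0,0],0]])

```text
clock: 13.82
position: [0.4413, 0.1946, 0.1381]
ee_rot: [0.98, 0.028, 0.196, 0.001]
ft_force: [-17.8, -24.9, 27.6]
grip_width: 0.181
```

```bash
python3 - <<'E'
from h import *
im=camera("side");cv2.imwrite("pics/s2.png",im[:,:,::-1])
print(get_obs()["joint_pos"].round(2))
E
```

```text
[ 0.49 -0.17 -1.07  2.19  0.09  0.7  -2.17]
```

View pics/s2.png

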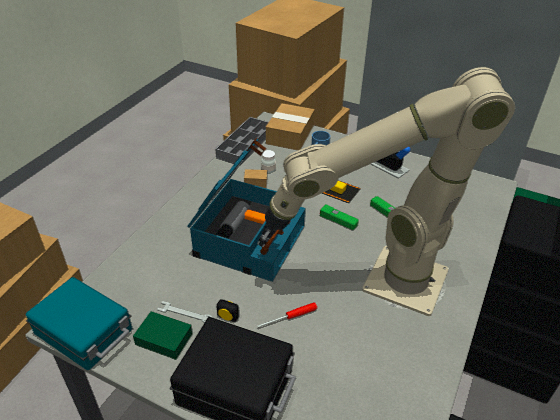

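Emit:
move_arm(moves=[[[0,0,0],[0,0,0],0.6],[[0,0,0],[0,0,0],0.8],[[0,0,0],[0,0,0],0.8],[[0,0,-0.5],[0,0,0],0.8],[[0,0,-1],[0,0,0],0.8]])

```text
clock: 14.5
position: [0.4261, 0.1995, 0.1724]
ee_rot: [0.98, 0.031, 0.196, -0.003]
ft_force: [1.5, -0.4, 0.2]
grip_width: 0.804
```

Emit:
move_arm(moves=[[[0,0,-1],[0,0,0],0.8],[[0,0,-1],[0,0,0],0.8],[[0,0,-0.5],[0,0,0],0.8],[[0.3,1,0],[0,-5,0],0.8],[[0.3,1,0],[0,-5,0],0.8]])

```text
clock: 15.12
position: [0.4199, 0.1489, 0.2361]
ee_rot: [0.993, 0.031, 0.11, -0.0]
ft_force: [0.6, 0.4, -0.4]
grip_width: 0.799
```

Emit:
move_arm(moves=[[[0.3,1,0],[0,-5,0],0.8],[[0.3,1,0],[0,-5,0],0.8],[[0.2,1,0],[0,-3,0],0.8],[[0,1,0],[0,0,0],0.8],[[0,1,0],[0,0,2],0.8]])

```text
clock: 15.75
position: [0.4471, 0.0248, 0.2389]
ee_rot: [1.0, 0.012, -0.002, 0.003]
ft_force: [0.1, 0.3, -0.1]
grip_width: 0.8
```

```bash
python3 - <<'E'
from h import *
o=get_obs();T=R.from_quat(o["ee_rot"]).as_matrix();print(o["position"],T.round(3),o["joint_pos"].round(2))
t=np.array([.437,-.3425,.12]);print("tool err units",(T.T@(t-o["position"])/.025).round(2))
E
```

```text
[0.44707364 0.02481854 0.23887706] [[ 1.     0.025 -0.005]
 [ 0.024 -1.    -0.006]
 [-0.005  0.006 -1.   ]] [ 0.51 -0.04 -0.64  1.86 -0.02  1.32 -1.68]
tool err units [-0.74 14.65  4.84]
```

Emit:
move_arm(moves=[[[0,1,0],[0,0,2],0.8],[[0,1,0],[0,0,2],0.8],[[0,1,0],[0,0,2],0.8],[[0,1,0],[0,0,0],0.8],[[0,1,0],[0,0,0],0.8]])

```text
clock: 16.38
position: [0.4422, -0.1007, 0.2405]
ee_rot: [0.999, -0.04, -0.001, 0.003]
ft_force: [0.3, -0.8, 0.5]
grip_width: 0.796
```

Emit:
move_arm(moves=[[[0,1,0],[0,0,0],0.8],[[0,1,0],[0,0,0],0.8],[[0,1,0],[0,0,0],0.8],[[0,1,0],[0,0,0],0.8],[[0,1,0],[0,0,0],0.8]])

```text
clock: 17.0
position: [0.4321, -0.2253, 0.2413]
ee_rot: [0.999, -0.04, -0.002, 0.003]
ft_force: [-0.3, -0.1, -0.5]
grip_width: 0.799
```

Emit:
move_arm(moves=[[[-0.4,1,0.5],[0,0,0],0.8],[[0,1,1],[0,0,0],0.8],[[0,1,1],[0,0,0],0.8],[[0,1,0],[0,0,0],0.8],[[0,0,0],[0,0,0],0.8]])

```text
clock: 17.62
position: [0.4132, -0.3253, 0.1789]
ee_rot: [0.999, -0.041, -0.002, 0.003]
ft_force: [0.2, -0.7, 0.2]
grip_width: 0.798
```

```bash
python3 - <<'E'
from h import *
import json
i=camera_info("wrist");im=camera("wrist")[:,:,::-1].copy()
o=get_obs();T=R.from_quat(o["ee_rot"]).as_matrix();print(o["position"],T.round(3),o["joint_pos"].round(2))
t=np.array([.437,-.3425,.011]);print("tool err units",(T.T@(t-o["position"])/.025).round(2))
print(proj("wrist",np.array([.437,-.3425,.038]),i))
h=cv2.cvtColor(im,cv2.COLOR_BGR2HSV);m=cv2.inRange(h,(20,120,60),(35,255,255))
n,l,s,c=cv2.connectedComponentsWithStats(m);k=1+s[1:,4].argmax();r=cv2.minAreaRect(cv2.findNonZero((l==k).astype(np.uint8)));b=cv2.boxPoints(r);print(r,b)
print([px("wrist",*p,.038,i)[:2].round(4).tolist() for p in b])
cv2.imwrite("pics/w3.png",im);json.dump({k:np.array(v).tolist() for k,v in i.items()},open("w3.json","w"))
E
```

```text
[ 0.4139384  -0.32381325  0.17919188] [[ 0.997 -0.081 -0.004]
 [-0.081 -0.997 -0.006]
 [-0.003  0.006 -1.   ]] [ 0.84  0.17 -0.29  1.78  0.06  1.2  -1.12]
tool err units [1.   0.63 6.73]
[301.70895004 166.24638813]
((300.6957702636719, 190.08480834960938), (51.43574523925781, 124.94392395019531), 2.8624050617218018) [[271.8903  251.19453]
 [278.12967 126.4065 ]
 [329.50125 128.97508]
 [323.26187 253.76312]]
[[0.3644, -0.3117], [0.4697, -0.3264], [0.4644, -0.3659], [0.358, -0.3562]]
```

View pics/w3.png

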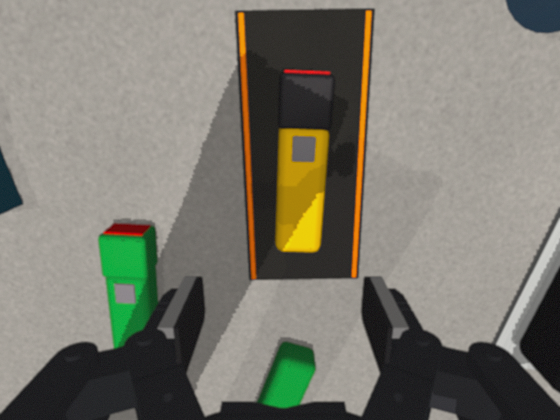

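```bash
python3 - <<'E'
from h import *
import json
i=json.load(open("w3.json"))
f=px("wrist",307.5,76,.038,i)[:2];b=px("wrist",298.5,251,.038,i)[:2];d=f-b;print(f,b,np.linalg.norm(d),np.degrees(np.arctan2(d[1],d[0])),"c",(f+b)/2)
M=np.array([px("wrist",u,v,.004,i)[:2] for u,v in[(237,11),(373,10),(250,279),(357,277)]]);print(M.round(3),M.mean(0))
o=get_obs();T=R.from_quat(o["ee_rot"]).as_matrix();c=(f+b)/2
print("tool err units",(T.T@(np.array([*c,.012])-o["position"])/.025).round(2))
E
```

```text
[ 0.50422584 -0.3512149 ] [ 0.36252772 -0.33480192] 0.14264551093324565 -6.607164740418788 c [ 0.43337678 -0.34300841]
[[ 0.557 -0.302]
 [ 0.549 -0.408]
 [ 0.32  -0.285]
 [ 0.312 -0.392]] [ 0.43448647 -0.34654044]
tool err units [0.86 0.66 6.69]
```

Emit:
move_arm(moves=[[[0.9,0.65,1],[0,0,1],0.8],[[0,0,1],[0,0,0],0.8],[[0,0,1],[0,0,0],0.8],[[0,0,1],[0,0,0],0.8],[[0,0,1],[0,0,0],0.8]])

```text
clock: 18.3
position: [0.4357, -0.341, 0.0541]
ee_rot: [0.999, -0.048, -0.001, 0.003]
ft_force: [0.8, -0.9, 0.4]
grip_width: 0.804
```

Emit:
move_arm(moves=[[[0,0,1],[0,0,0],0.8],[[0,0,0.6],[0,0,0],0.8],[[0,0,0],[0,0,0],0.8]])

```text
clock: 18.68
position: [0.4348, -0.3413, 0.0139]
ee_rot: [0.999, -0.048, -0.002, 0.003]
ft_force: [-1.2, 0.0, 0.2]
grip_width: 0.802
```

```bash
python3 - <<'E'
from h import *
o=get_obs();T=R.from_quat(o["ee_rot"]).as_matrix();print(o["position"],T.round(4),o["joint_pos"].round(2))
E
```

```text
[ 0.4348188  -0.34127135  0.01388215] [[ 0.9954 -0.0958 -0.0045]
 [-0.0958 -0.9954 -0.0052]
 [-0.004   0.0056 -1.    ]] [ 0.81  0.42 -0.27  1.85  0.15  0.89 -1.2 ]
```

Emit:
move_arm(moves=[[[0,0.05,0.1],[0,0,0],0.3],[[0,0,0],[0,0,0],0.3],[[0,0,0],[0,0,0],0.3],[[0,0,0],[0,0,0],0.3],[[0,0,0],[0,0,0],0.3]], squeeze=70)

```text
clock: 19.3
position: [0.4356, -0.3438, 0.013]
ee_rot: [0.999, -0.048, -0.001, 0.004]
ft_force: [-0.5, -0.2, 6.8]
grip_width: 0.454
```

Emit:
move_arm(moves=[[[0,0,0],[0,0,0],0.3],[[0,0,-0.5],[0,0,0],0.3],[[0,0,-1],[0,0,0],0.3],[[0,0,-1],[0,0,0],0.3],[[0,0,0],[0,0,0],0.3]])

```text
clock: 19.92
position: [0.4363, -0.3435, 0.0767]
ee_rot: [0.999, -0.048, -0.0, 0.004]
ft_force: [-0.6, 0.2, -1.7]
grip_width: 0.448
```

```bash
python3 - <<'E'
from h import *
import json
i=camera_info("wrist");im=camera("wrist")[:,:,::-1].copy()
o=get_obs();T=R.from_quat(o["ee_rot"]).as_matrix();print(o["position"],T.round(4))
t=camera("top")[:,:,::-1];print(t.shape)
cv2.imwrite("pics/w4.png",np.hstack([im[40:420,180:420],t[90:300,190:450].repeat(2,0).repeat(2,1)[:380,:520]]))
json.dump({k:np.array(v).tolist() for k,v in i.items()},open("w4.json","w"));cv2.imwrite("pics/top4.png",t)
E
```

```text
[ 0.43554624 -0.34300738  0.07519505] [[ 0.9954 -0.0961 -0.0022]
 [-0.0961 -0.9953 -0.0072]
 [-0.0015  0.0074 -1.    ]]
(420, 560, 3)
```

View pics/w4.png

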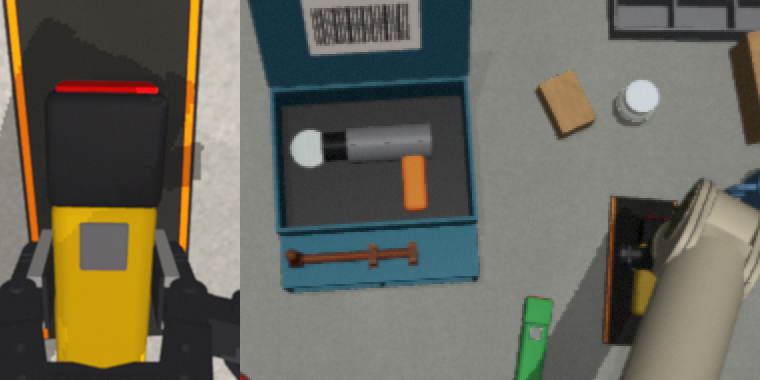

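```bash
python3 - <<'E'
from h import *
import json
i=json.load(open("w4.json"));o=get_obs();T=R.from_quat(o["ee_rot"]).as_matrix()
p=px("wrist",286,133,o["position"][2]+.025,i);print("front in tool",T.T@(p-o["position"]))
t=cv2.imread("pics/top4.png");s=camera("side")[:,:,::-1].copy()
def quad(im,x0,y0,x1,y1):
    c=im[y0:y1,x0:x1].astype(int);m=((c.max(2)-c.min(2)<40)&(c.min(2)>150)).astype(np.uint8)
    m=cv2.morphologyEx(m,cv2.MORPH_CLOSE,np.ones((9,9)))
    n,l,st,_=cv2.connectedComponentsWithStats(m);k=1+st[1:,4].argmax()
    h=cv2.convexHull(cv2.findNonZero((l==k).astype(np.uint8)));q=cv2.approxPolyN(h,4)[0] if hasattr(cv2,"approxPolyN") else cv2.boxPoints(cv2.minAreaRect(h))
    return st[k],q+[x0,y0]
print(quad(t,205,60,300,125));print(quad(s,185,120,290,235))
a=cv2.resize(t[60:140,195:315],None,fx=3.3,fy=3.3,interpolation=2);b=cv2.resize(s[120:240,180:300],None,fx=3.3,fy=3.3,interpolation=2)
a=np.vstack([a,np.zeros((b.shape[0]-a.shape[0],a.shape[1],3),np.uint8)])
cv2.imwrite("pics/l.png",np.hstack([a,b]));print(a.shape)
E
```

```text
front in tool [ 0.07247945  0.00050539 -0.02521306]Traceback (most recent call last):
  File "<stdin>", line 12, in <module>
  File "<stdin>", line 10, in quad
cv2.error: OpenCV(4.12.0) /io/opencv/modules/imgproc/src/approx.cpp:987: error: (-215:Assertion failed) (curve.cols == 1 && curve.rows >= nsides) || (curve.rows == 1 && curve.cols >= nsides) in function 'approxPolyN'
```

```bash
python3 - <<'E'
from h import *
t=cv2.imread("pics/top4.png");s=camera("side")[:,:,::-1].copy()
cv2.imwrite("pics/side4.png",s)
a=cv2.resize(t[60:140,195:315],None,fx=3.3,fy=3.3,interpolation=2);b=cv2.resize(s[120:240,180:300],None,fx=3.3,fy=3.3,interpolation=2)
a=np.vstack([a,np.zeros((b.shape[0]-a.shape[0],a.shape[1],3),np.uint8)])
cv2.imwrite("pics/l.png",np.hstack([a,b]));print(a.shape)
E
```

```text
(396, 396, 3)
```

View pics/l.png

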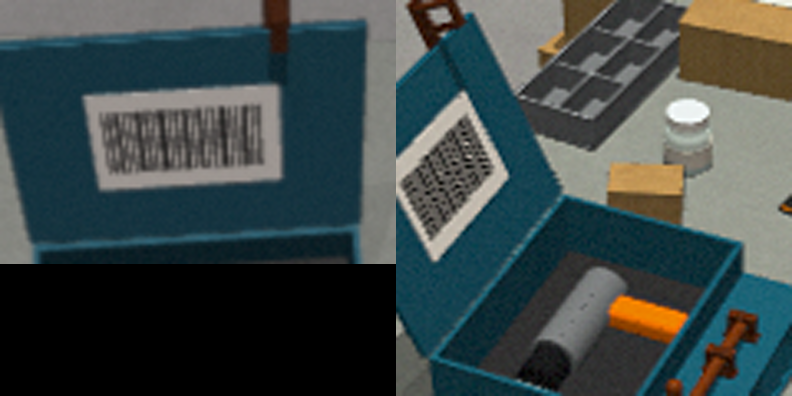

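```bash
python3 - <<'E'
from h import *
from scipy.optimize import least_squares
s,c=np.sin(np.radians(25)),np.cos(np.radians(25))
tp=np.array([(83,96),(279,84),(283,180),(100,190)])/3.3+[195,60]-.35
sp=np.array([(70,92),(113,177),(39,260)])/3.3+[180,120]-.35
def mod(x,d):
    a=np.array([[.160,0,.243]]*4)+np.array([[.055*s,u*.08,.055*c] if k>0 else [-.055*s,u*.08,-.055*c] for u,k in((1,1),(-1,1),(-1,-1),(1,-1))])
    return R.from_euler("z",x[2]).apply(a)+[x[0],x[1],d]
it,is_=camera_info("top"),camera_info("side")
def res(x,full=1):
    m=mod(x,0)
    return np.r_[(proj("top",m,it)-tp).ravel(),(proj("side",m[[1,2,3]],is_)-sp).ravel()]
r=least_squares(res,[.588,.077,.06]);x=r.x;print("chest",x[:2],np.degrees(x[2]),r.fun.round(1))
rt=least_squares(lambda x:(proj("top",mod(x,0),it)-tp).ravel(),x).x;print("top only",rt)
# earlier features: lid corners, knob
L=R.from_euler("z",x[2]);print("lab",L.apply([.16,0,.243])+[x[0],x[1],0],"step front mid",L.apply([-.19,0,0])[:2]+x[:2],"knob@.012",L.apply([-.15,.057,0])[:2]+x[:2])
E
```

```text
chest [0.59250926 0.08119602] 4.319762804850906 [ 0.3 -0.2 -0.1 -0.  -0.5 -0.4 -0.1 -0.2 -0.1 -0.7  0.7 -0.1  0.4  0.8]
top only [0.59199329 0.0807216  0.07663496]
lab [0.75205473 0.09324765 0.243     ] step front mid [0.40304901 0.06688472] knob@.012 [0.43864198 0.1267357 ]
```

Emit:
move_arm(moves=[[[0,0,-1],[0,0,0],0.3],[[0,0,-1],[0,0,0],0.3],[[0,-0.6,-1],[0,0,0],0.3],[[0,-1,-1],[0,0,0],0.3],[[0,-1,-1],[0,0,0],0.3]])

```text
clock: 20.75
position: [0.4415, -0.2764, 0.1987]
ee_rot: [0.999, -0.048, -0.002, 0.003]
ft_force: [-0.1, -1.0, -1.3]
grip_width: 0.456
```

Emit:
move_arm(moves=[[[0,-1,-1],[0,0,0],0.3],[[0,-1,-1],[0,0,0],0.3],[[0,-1,-1],[0,0,0],0.3],[[0,-1,-1],[0,0,0],0.3],[[0,-1,-0.6],[0,0,0],0.3]])

```text
clock: 21.38
position: [0.4543, -0.1514, 0.3135]
ee_rot: [0.999, -0.048, -0.002, 0.003]
ft_force: [-0.9, 1.0, -2.0]
grip_width: 0.451
```

Emit:
move_arm(moves=[[[0.4,-1,0],[0,0,0],0.3],[[0.4,-1,0],[0,0,0],0.3],[[0.4,-1,0],[0,0,0],0.3],[[0.4,-1,0],[0,0,0],0.3],[[0.4,-1,0],[0,0,0],0.3]])

```text
clock: 22.0
position: [0.5162, -0.0318, 0.3112]
ee_rot: [0.999, -0.048, -0.002, 0.003]
ft_force: [0.1, -0.1, -1.2]
grip_width: 0.453
```

```bash
cat > tgt.py <<'E'
from h import *
s,c=np.sin(np.radians(25)),np.cos(np.radians(25));Z=R.from_euler("z",4.3,degrees=True)
lab=np.array([.752,.0932,.243]);x=Z.apply([c,0,-s]);z=Z.apply([-s,0,-c]);M=np.c_[x,np.cross(z,x),z]
P=lab-M@[.1745,.0005,-.008]
o=get_obs();T=R.from_quat(o["ee_rot"]).as_matrix()
print(o["clock"],o["position"].round(4),"target",P.round(4),o["joint_pos"].round(2))
print("shift units now-axes",(T.T@(P-o["position"])/.025).round(2),"turn deg",np.degrees(R.from_matrix(T.T@M).as_rotvec()).round(2))
e=o["position"]+T@[.1745,.0005,-.008];n=M[:,0];print("scan pt - label (label axes: out,y,up)",(M.T@(e-lab)*1000).round(1))
E
python3 tgt.py
```

```text
22.0 [ 0.5162 -0.0318  0.3112] target [0.5909 0.0816 0.3095] [ 0.5   0.1  -0.57  1.58  0.06  1.48 -1.74]
shift units now-axes [ 2.54 -4.8   0.03] turn deg [ -1.81 -24.66  -9.73]
scan pt - label (label axes: out,y,up) [-97.7 137.2 -37.7]
```

Emit:
move_arm(moves=[[[0.5,-1,0],[-0.4,-5,-2],0.3],[[0.5,-1,0],[-0.4,-5,-2],0.3],[[0.5,-1,0],[-0.3,-5,-2],0.3],[[0.5,-1,0],[-0.3,-5,-2],0.3],[[0.3,-0.6,0],[-0.3,-4.7,-1.7],0.3]])

```text
clock: 22.62
position: [0.5763, 0.0815, 0.3001]
ee_rot: [0.975, 0.037, -0.218, 0.008]
ft_force: [0.3, -0.2, -1.4]
grip_width: 0.455
```

Emit:
move_arm(moves=[[[0,0,0],[0,0,0],0.3],[[0,0,0],[0,0,0],0.3]])

```text
clock: 22.88
position: [0.5761, 0.0799, 0.3013]
ee_rot: [0.976, 0.036, -0.216, 0.008]
ft_force: [0.2, -0.8, -1.6]
grip_width: 0.453
```

```bash
python3 tgt.py
```

```text
22.875 [0.5761 0.0799 0.3013] target [0.5909 0.0816 0.3095] [ 0.16  0.62 -0.62  1.05  0.21  1.98 -1.89]
shift units now-axes [ 0.4  -0.02 -0.55] turn deg [-0.07 -0.06 -0.08]
scan pt - label (label axes: out,y,up) [-10.1   0.8  13.5]
```

Emit:
move_arm(moves=[[[0.4,0,-0.55],[0,0,0],0.3],[[0,0,0],[0,0,0],0.3],[[0,0,0],[0,0,0],0.3]])

```text
clock: 23.25
position: [0.5904, 0.0809, 0.3104]
ee_rot: [0.976, 0.036, -0.215, 0.008]
ft_force: [-0.7, 0.6, -2.0]
grip_width: 0.455
```

```bash
cat >> tgt.py <<'E'
E
python3 - <<'E'
import runpy;g=runpy.run_path("tgt.py")
from h import *
i=camera_info("wrist");im=camera("wrist")[:,:,::-1].copy();M,lab=g["M"],g["lab"]
cs=[lab+M@[0,a*.08,b*.055] for a,b in((-1,-1),(1,-1),(1,1),(-1,1))]
cv2.imwrite("pics/w5raw.png",im)
q=proj("wrist",np.array(cs),i);print(q.round(0));cv2.polylines(im,[q.astype(int)],True,(0,0,255),1)
c=proj("wrist",lab,i);cv2.circle(im,tuple(int(v) for v in c),3,(0,0,255),-1)
cv2.imwrite("pics/w5.png",im)
E
```

```text
23.25 [0.5904 0.0809 0.3104] target [0.5909 0.0816 0.3095] [ 0.13  0.65 -0.6   0.98  0.22  2.02 -1.88]
shift units now-axes [ 0.03 -0.03  0.02] turn deg [-0.06 -0.1  -0.09]
scan pt - label (label axes: out,y,up) [-0.8  0.9 -0.9]
[[-316. -631.]
 [ 891. -635.]
 [ 474. -139.]
 [  94. -138.]]
```

View pics/w5.png

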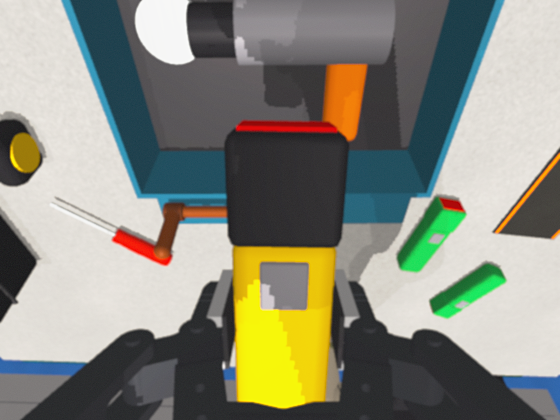

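Emit:
move_arm(moves=[[[0.03,-0.03,0.02],[0,0,0],0.3],[[0,0,0],[0,0,0],0.3],[[0,0,0],[0,0,0],0.3],[[0,0,0],[0,0,0],0.3],[[0,0,0],[0,0,0],0.3]])

```text
clock: 23.92
position: [0.5912, 0.0822, 0.3093]
ee_rot: [0.976, 0.036, -0.216, 0.008]
ft_force: [-0.1, 0.5, -2.0]
grip_width: 0.453
```

Emit:
move_arm(moves=[[[0,0,0],[0,0,0],0.3],[[0,0,0],[0,0,0],0.3],[[0,0,0],[0,0,0],0.3],[[0,0,0],[0,0,0],0.3],[[0,0,0],[0,0,0],0.3]])

```text
clock: 24.55
position: [0.5912, 0.0822, 0.3093]
ee_rot: [0.976, 0.036, -0.216, 0.008]
ft_force: [-0.3, 0.1, -0.6]
grip_width: 0.454
```

Emit:
move_arm(moves=[[[0,0,0],[0,0,0],0.3],[[0,0,0],[0,0,0],0.3],[[0,0,0],[0,0,0],0.3],[[0,0,0],[0,0,0],0.3]])

```text
clock: 25.05
position: [0.5912, 0.0822, 0.3093]
ee_rot: [0.976, 0.036, -0.216, 0.008]
ft_force: [-0.5, 0.4, -1.6]
grip_width: 0.456
```

```bash
python3 tgt.py; python3 - <<'E'
from h import *
from scipy.optimize import least_squares
t=camera("top")[:,:,::-1];s=camera("side")[:,:,::-1]
cv2.imwrite("pics/ts5.png",np.hstack([cv2.resize(t[50:150,195:315],None,fx=3.3,fy=3.3,interpolation=2),cv2.resize(s[100:200,180:300],None,fx=3.3,fy=3.3,interpolation=2)]))
E
```

```text
25.05 [0.5912 0.0822 0.3093] target [0.5909 0.0816 0.3095] [ 0.13  0.66 -0.6   0.97  0.22  2.02 -1.88]
shift units now-axes [-0.02  0.02 -0.  ] turn deg [-0.06 -0.04 -0.04]
scan pt - label (label axes: out,y,up) [ 0.4 -0.4 -0.1]
```

View pics/ts5.png

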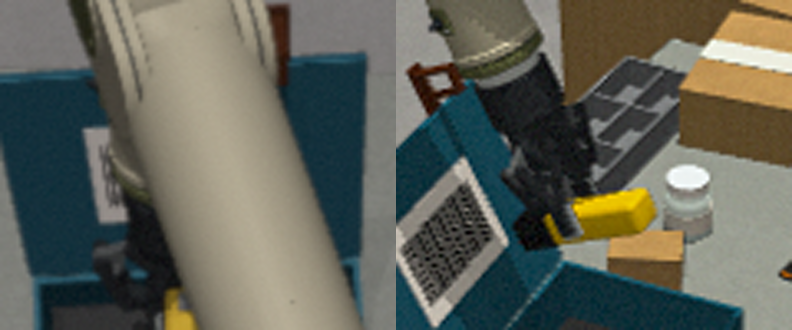

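Emit:
move_arm(moves=[[[-0.5,0.5,-0.3],[0,3,1],0.3],[[-0.5,1,-0.3],[0.3,5,2],0.3],[[-0.5,1,0],[0.4,5.5,2],0.3],[[-0.5,1,0],[0.5,5.5,2.3],0.3],[[-0.5,1,0],[0.6,5.6,2.4],0.3]])

```text
clock: 25.78
position: [0.5386, -0.0315, 0.3418]
ee_rot: [0.999, -0.049, -0.001, 0.002]
ft_force: [-0.8, 0.3, -0.4]
grip_width: 0.455
```

Emit:
move_arm(moves=[[[-0.4,1,0],[0,0,0],0.3],[[-0.4,1,0],[0,0,0],0.3],[[-0.4,1,0],[0,0,0],0.3],[[-0.4,1,0],[0,0,0],0.3],[[-0.4,1,0],[0,0,0],0.3]])

```text
clock: 26.4
position: [0.4766, -0.1508, 0.3424]
ee_rot: [0.999, -0.048, -0.002, 0.002]
ft_force: [0.7, -0.1, -1.4]
grip_width: 0.453
```

```bash
cat > bk.py <<'E'
from h import *
M=R.from_quat([.9989,-.048,-.001,.0035]).as_matrix();P=np.array([.4360,-.3436,.013])
o=get_obs();T=R.from_quat(o["ee_rot"]).as_matrix()
print(o["clock"],o["position"].round(4),o["joint_pos"].round(2),T[:,2].round(4))
print("shift units now-axes",(T.T@(P-o["position"])/.025).round(2),"turn deg",np.degrees(R.from_matrix(T.T@M).as_rotvec()).round(2))
E
python3 bk.py
```

```text
26.4 [ 0.4766 -0.1508  0.3424] [ 0.69  0.05 -0.49  1.57  0.03  1.53 -1.47] [-0.0048 -0.0036 -1.    ]
shift units now-axes [-0.82  7.78 13.21] turn deg [-0.17  0.16  0.03]
```

Emit:
move_arm(moves=[[[-0.1,1,1],[0,0,0],0.3],[[-0.1,1,1],[0,0,0],0.3],[[-0.1,1,1],[0,0,0],0.3],[[-0.1,1,1],[0,0,0],0.3],[[-0.1,1,1],[0,0,0],0.3]])

```text
clock: 27.02
position: [0.452, -0.2745, 0.2171]
ee_rot: [0.999, -0.048, -0.002, 0.002]
ft_force: [0.4, 1.0, -1.6]
grip_width: 0.456
```

Emit:
move_arm(moves=[[[-0.1,1,1],[0,0,0],0.3],[[-0.1,1,1],[0,0,0],0.3],[[-0.1,0.8,1],[0,0,0],0.3],[[0,0,1],[0,0,0],0.3],[[0,0,1],[0,0,0],0.3]])

```text
clock: 27.65
position: [0.4374, -0.3434, 0.0923]
ee_rot: [0.999, -0.048, -0.002, 0.002]
ft_force: [0.5, -0.3, -1.8]
grip_width: 0.457
```

```bash
python3 bk.py
```

```text
27.65 [ 0.4374 -0.3434  0.0923] [ 0.87  0.33 -0.33  1.79  0.13  1.05 -1.18] [-0.0048 -0.0033 -1.    ]
shift units now-axes [-0.04  0.    3.17] turn deg [-0.19  0.16 -0.  ]
```

Emit:
move_arm(moves=[[[0,0,1],[-0.2,0.2,0],0.3],[[0,0,1],[0,0,0],0.3],[[0,0,0.7],[0,0,0],0.3],[[0,0,0.3],[0,0,0],0.3],[[0,0,0],[0,0,0],0.3]])

```text
clock: 28.28
position: [0.4374, -0.3438, 0.0181]
ee_rot: [0.999, -0.048, -0.001, 0.004]
ft_force: [0.7, 0.1, -1.1]
grip_width: 0.452
```

Emit:
move_arm(moves=[[[0,0,0.1],[0,0,0],0.3],[[0,0,0],[0,0,0],0.3]])

```text
clock: 28.52
position: [0.4376, -0.344, 0.016]
ee_rot: [0.999, -0.048, -0.0, 0.004]
ft_force: [-0.0, 0.5, -1.7]
grip_width: 0.456
```

Emit:
move_arm(moves=[[[0,0,0.07],[0,0,0],0.3],[[0,0,0],[0,0,0],0.3]])

```text
clock: 28.78
position: [0.4373, -0.3438, 0.0138]
ee_rot: [0.999, -0.048, -0.001, 0.004]
ft_force: [-0.4, 0.0, -1.1]
grip_width: 0.454
```

Emit:
move_arm(moves=[[[0,0,0.05],[0,0,0],0.3],[[0,0,0],[0,0,0],0.3]])

```text
clock: 29.02
position: [0.4375, -0.3439, 0.0131]
ee_rot: [0.999, -0.048, -0.001, 0.004]
ft_force: [-1.1, 0.5, 4.9]
grip_width: 0.454
```

Contact at the same height as when I gripped it. Releasing in small steps, then withdrawing.

Emit:
move_arm(moves=[[[0,0,0],[0,0,0],0.55],[[0,0,0],[0,0,0],0.7],[[0,0,0],[0,0,0],0.8],[[0,0,0],[0,0,0],0.8],[[0,0,-0.3],[0,0,0],0.8]])

```text
clock: 29.65
position: [0.437, -0.3435, 0.0198]
ee_rot: [0.999, -0.048, -0.001, 0.003]
ft_force: [0.3, 0.9, 0.1]
grip_width: 0.799
```

Emit:
move_arm(moves=[[[0,0,-0.7],[0,0,0],0.8],[[0,0,-1],[0,0,0],0.8],[[0,0,-1],[0,0,0],0.8],[[0,0,-1],[0,0,0],0.8],[[0,0,-1],[0,0,0],0.8]])

```text
clock: 30.28
position: [0.4378, -0.3429, 0.1399]
ee_rot: [0.999, -0.048, -0.0, 0.004]
ft_force: [0.2, -0.3, -0.6]
grip_width: 0.798
```

Emit:
move_arm(moves=[[[0,0,-1],[0,0,0],0.8],[[-0.5,0,-1],[0,0,0],0.8],[[-0.5,0,0],[0,0,0],0.8],[[0,0,0],[0,0,0],0.8],[[0,0,0],[0,0,0],0.8]])

```text
clock: 30.9
position: [0.4126, -0.3399, 0.187]
ee_rot: [0.999, -0.048, -0.001, 0.003]
ft_force: [0.4, 0.0, 0.6]
grip_width: 0.8
```

```bash
python3 - <<'E'
from h import *
w=camera("wrist")[:,:,::-1];t=camera("top")[:,:,::-1]
cv2.imwrite("pics/end.png",np.hstack([w[:,160:440],cv2.resize(t[50:260,190:440],None,fx=2,fy=2)]));print(get_obs()["clock"])
E
```

```text
31.0
```

View pics/end.png

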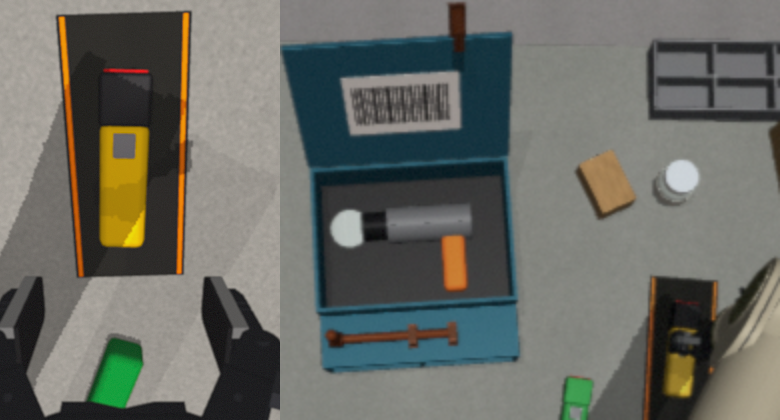

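```bash
python3 -c "
from h import *
print(px('top',216.5,219,.174), R.from_euler('z',4.3,degrees=True).apply([-.15,.125,0])+[.592,.081,0]); print(hand_in())"
```

```text
[0.42748142 0.18867394 0.174     ] [0.43304989 0.19440133 0.        ]
the job is handed in; nothing more can be done
None
```

I completed the whole job and handed it in at about 31 s of robot time; `hand_in` reports no verdict.

- **Bolt:** It jammed left on three pulls and was pushed back to the right-hand jam after each one. On the fourth pull it ran, and I drew it left until it hit its end stop with 25 N on it. The lid then sprang open by itself.
- **Scan:** I gripped the scanner at its centre and held it square to the label for about 1.7 s. By the arm's measured pose and my camera-fitted label position, the reading point was within about 1 mm of the label's middle and the angle within 0.1°. The label itself was out of the wrist camera's view there. A side picture showed the aim looked right.
- **Laying down:** The scanner touched the mat again at the same height as when I gripped it. I let go and withdrew. The last picture shows it flat on the mat, with the lid open and the bolt drawn; the screw box and jar are where they were. The other loose objects were not rechecked after the start.

**Disagreement:** A rough pixel reading of the knob before hand-in fell about 6 mm short in y of where a fully drawn bolt should put it, and about 6 mm off in x as well. I put most of that down to pixel error. The gripper's own travel gives a bolt value of about 0.079, at the stop.

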